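# Hold the cutting machine's recessed reset button down with a stylus

### The arm

A 7-joint arm with a two-finger parallel gripper is mounted at the origin on the work surface. World frame = base frame: x ahead of the robot, y to its left, z up, the work surface at z = 0. Lengths are in m, angles in rad, forces in N, time in s.
With the tool pointing down it reaches from about 0.4 to 0.85 m from the base axis. Payload 4.5 kg.
Tool frame: the origin (TCP) lies between the finger pads, 19 mm behind the fingertips; this is the grasp point; z points along the fingers, y is the line along which they close (so a half turn about z gives the same grasp; the last joint's range is limited). The gripper opens to 88 mm and grips with 3 to 60 N. Pads are 18 mm wide; open, the fingers measure 123 mm over their backs; the gripper's body (75 mm by 187 mm) begins 45 mm behind the grasp point.
Start: joints at [1.297, 0.689, -0.195, 1.565, 0.157, 0.902, -0.215], TCP at [0.189, -0.596, 0.257] pointing down, gripper open.
Joint ranges: [-3.01, 3.01], [-0.46, 2.08], [-1.47, 1.51], [0.13, 2.56], [-1, 4.14], [0.04, 2.09], [-2.66, 2.66]. Speed limits (rad/s): [2.57, 2.57, 3.14, 3.14, 3.14, 3.14, 3.14].

### API

Orientations are given as a unit quaternion [x, y, z, w].
In Python, from plant import r, optics gives the robot as it stands.
- The arm moves only by the shell command python3 -m pendant 'ROWS' [OPENING] [FORCE]. ROWS is JSON, a list of rows, each a list of 6 numbers: the shift along the tool's x, y, z as a fraction of full scale, then the turn, a rotation vector about the tool's x, y, z as a fraction of full scale. A call has 1 to 5 rows; each row shifts and turns the commanded pose from where the row before left it, along the tool's axes as they then stand; what a row does not reach is not made up. Full scale, the value 1, is 0.025 m for a shift and pi rad for a turn. A row lasts 1/12 s, in which the tool goes at most 41.7 mm and 7.16 degrees, less where a joint would pass 70% of its speed; a pose out of reach is approached as far as the arm can. A call with a number of a shift or a turn outside -1 to 1 is refused whole. A call with a gripper value outside its range is refused whole. OPENING is the opening, from -1 (shut) to 1 (fully open), set as the call begins (- or left out, the last holds). The fingers move at their own pace and stop on an object; FORCE is the grip in N (left out, the last holds). Time passes only in rows, so rows that do not move let the fingers close. It gives the time, the measured TCP pose, the force, the opening and the grip force at its end, in the units of the state.
- r.get_state(): the state, without advancing time (a new reading comes with each control period).
- optics.snapshot(name): name is "scene" or "top" or "wrist"; returns (picture, depth): 400x640x3 uint8, blue, green, red; 400x640 float32, m along the optical axis (not along the pixel's ray), 0 where there is no reading.
- optics.calibration(name): a dict with "vfov" (degrees; the focal length in pixels is half the picture's height over the tangent of half this angle, whatever the lens; pixels are square), "cx", "cy" (the principal point, pixels), "cam_to_world" (4x4, takes a point from camera to world coordinates); the wrist camera has in their place "tool_from_camera" (4x4, takes a point from camera to tool coordinates, whose origin is the TCP and whose axes are the flange's). Camera axes: x right, y up, looking along -z (the intrinsics and any distortion apply to the point x, -y, -z); pixel columns grow to the right and rows downward; lengths in m; the calibration is good to about 2 mm. A picture is of the moment at which its call begins: read the wrist's pose just before it. calibration takes no time and is no camera call.
- r.finish_job(): hands the job in; it is judged then, once.
The state is a dict: "clock": time; "q": joint angles; "qd": joint speeds; "joint_torque": joint torques, N m; "tool_pos": TCP position; "eef_rot": TCP orientation; "contact_force": force on the tool from outside, world axes, zero at the start; "moment": the same for the moment, N m; "opening": opening from 0.0 (shut) to 1.0 (fully open); "finger_force": force on a finger pad.
Only numpy, scipy, OpenCV 4.12 (cv2) and the standard library are available. Lean on these libraries where they do the work, as an engineer would, in place of code of your own. Each camera call takes 0.05 s, during which the arm holds its last target. There are 200 camera calls.

### The job

The craft cutting machine has jammed and must be reset: take the long stylus (straight round handle with a flat top) from the wooden tool rack by its handle, reach its steel tip straight down through the ringed round hole beside the vent slots in the machine's top panel and press the recessed reset button well down, firmly but without forcing it. Finish while still gripping the stylus and holding the button down; do not let go. Leave the two short tools in the rack, do not press the power key, and do not disturb the jar, the glue bottle or the tape roll.

Things in the scene. Friction and masses are not known exactly. Their poses are not given: they have to be found in the camera images.
- stylus: Stylus standing upright in any one of the rack's three holes: straight wooden round handle 18 mm diameter, 75 mm long, flat top; below it a steel shank 8 mm diameter, 60 mm long. 135 mm in all, about 45 g. Origin at the centre of the lower end (tip); z runs up along the axis, handle at z = 60 to 135 mm. The handle's shoulder rests on the rack's top; the tip hangs 20 mm above the table.
- stylus_tip (a point): Centre of the stylus's lower end (same point as its origin).
- stylus_grip (a point): Point on the stylus's axis 105 mm above the tip, 45 mm above the rack's top at the start: a good height for the TCP in a grasp from above.
- rack: Fixed light-wood tool rack, 60 (x) x 200 (y) x 80 mm high: a 12 mm top plate with three 11 mm holes along its y axis (y = -65, 0, +65 mm), open front and back, one tool in each hole. Origin at the centre of its underside; z up; top at z = 80 mm. Handles are best grasped from above with fingers closing across the row (rack's x).
- ball_tool: Short tool in the rack, leave it: wooden handle 14 mm diameter with a 26 mm ball on top, top 59 mm above the rack's top; 22 mm shank, too short for the reset hole. Origin at its lower end, z up.
- cone_tool: Short tool in the rack, leave it: conical wooden handle 28 mm wide at the foot narrowing to 10 mm, 50 mm high; 22 mm shank. Origin at its lower end, z up.
- machine: Fixed desktop craft cutting machine, 170 (x) x 320 (y) mm, white top panel at z = 85 mm; along its rear (+x) edge a grey ridge 30 mm wide and 12 mm higher. Grey feed side with a black slot faces -x. Origin at the centre of its underside, z up. It may stand left or right of the rack.
- aperture (a point): Centre, at panel height, of the round vertical hole in the machine's top panel, ringed by a thin dark trim, with vent slots behind it: 18 mm diameter, straight walls with a 3 mm chamfer at the mouth, at x = -20, y = +60 mm in the machine's frame. The reset button lies at the bottom, 30 mm below the panel.
- button_top (a point): Centre of the reset button's top face (17 mm diameter black disc), 30 mm below the panel and concentric with the hole while unpressed; it sinks with the button.
- reset_button (a joint): Travel of the reset button, m: 0 = up, 0.008 = fully down; sprung, about 1.2 N to start, 4.2 N at 5 mm, 6 N fully down; it comes back up if released. 5 mm or more counts as pressed.
- power_key (a joint): Travel of the power key, m: 0 = up, 0.004 = down; sprung. Do not press.
- power_top (a point): Top centre of the power key, a proud grey disc, 24 mm diameter, 5 mm above the panel, 170 mm from the reset hole at x = -20, y = -110 mm in the machine's frame.
- jar: Bystander: glass jar with brass lid, 72 mm diameter, 90 mm high. Origin at the centre of its underside.
- glue: Bystander: white glue bottle, 52 mm diameter, 130 mm high. Origin at the centre of its underside.
- tape: Bystander: tape roll core lying flat, 90 mm diameter, 22 mm high. Origin at the centre of its underside.
Not all that is in view belongs to the job. What is shaped like the stylus but purple is not meant.

How it is judged:
On the way, in this order (a step that is already met when the one before it is completed fails the run):
1. the stylus is lifted out of the rack in the gripper (height (world z) of stylus_tip above 0.085 m and contact force between the fingers and stylus above 2 N and z of the grasp point in the frame of stylus below 0.145 m), for 0.1 s.
2. the stylus tip is in the aperture (z of stylus_tip in the frame of aperture below -0.006 m and horizontal distance between stylus_tip and aperture below 0.008 m and value of joint reset_button below 0.005 m), for 0.05 s.
At the end, for the whole second after the job is handed in: The gripper grips the stylus by its handle (over 2 N), its tip holding the reset button at least 5 mm down, stylus within 11 degrees of upright; power key up; short tools, jar, glue bottle and tape within 30 mm of their starts (value of joint reset_button above 0.005 m and distance between stylus_tip and button_top below 0.009 m and contact force between stylus and machine above 2 N and angle between stylus's own z axis and vertical below 0.2 rad and contact force between the fingers and stylus above 2 N and z of the grasp point in the frame of stylus below 0.145 m and value of joint power_key below 0.002 m and distance of each of ball_tool, cone_tool, jar, glue, tape from where it was at the start of the episode below 0.03 m); the arm keeps its last pose, push and grip.
It fails at once if the power key is pressed (value of joint power_key above 0.002 m).
It fails at once if the stylus is forced into the machine with more than 40 N (contact force between stylus and machine above 40 N).
It fails at once if a short tool is taken from or knocked out of the rack (distance of any of ball_tool, cone_tool from where it was at the start of the episode above 0.03 m).
It fails at once if the jar, glue bottle or tape roll is disturbed by more than 30 mm (distance of any of jar, glue, tape from where it was at the start of the episode above 0.03 m).
It also fails if it takes over 40 s, if anything falls off the work surface, if the arm or the gripper's body presses on something with over 40 N, if the wrist force passes 120 N, or if a joint passes its speed limit or range.

## Working session

There is one attempt and no reset: what is moved stays moved. The work goes in short steps, Python scripts to look and compute and a shell command to move; the robot and the scene stay as the last step left them, time stands still between calls to the robot, and variables do not carry over. Pictures are saved under pics/ and viewed, at most 10 in all, crops included, and the job is handed in when it is done.

```bash
ls; mkdir -p pics; cat > h.py <<'E'
import numpy as np, cv2
from plant import r, optics
from scipy.spatial.transform import Rotation as R
def K(n):
    c=optics.calibration(n); return c, 200/np.tan(np.radians(c["vfov"]/2))
def pose():
    s=r.get_state(); T=np.eye(4); T[:3,:3]=R.from_quat(s["eef_rot"]).as_matrix(); T[:3,3]=s["tool_pos"]; return T
def snap(n):
    T=pose() if n=="wrist" else None
    im,d=optics.snapshot(n); c,f=K(n)
    M=T@np.array(c["tool_from_camera"]) if n=="wrist" else np.array(c["cam_to_world"])
    return im,d,M,c,f
def cloud(d,M,c,f):
    v,u=np.mgrid[:400,:640]
    P=np.stack([(u-c["cx"])/f*d,-(v-c["cy"])/f*d,-d],-1)
    return P@M[:3,:3].T+M[:3,3]
E
python3 - <<'E'
from h import *
for n in("scene","top"):
    im,d,M,c,f=snap(n); cv2.imwrite(f"pics/{n}0.png",im); np.savez(f"{n}0.npz",im=im,d=d,M=M)
    print(n,{k:v for k,v in c.items()})
s=r.get_state(); print(s); print(optics.calibration("wrist"))
E
```

```text
pics
scene {'vfov': 53.72919840026795, 'cx': 320.8615448975168, 'cy': 197.82262114570247, 'cam_to_world': array([[-0.15765911, -0.6132527 ,  0.77399272,  1.17760508],
       [ 0.98738676, -0.08636946,  0.13269403,  0.10581866],
       [-0.01452564,  0.78515058,  0.61913453,  0.60764887],
       [ 0.        ,  0.        ,  0.        ,  1.        ]])}
top {'vfov': 54.33575874693237, 'cx': 314.72698549881113, 'cy': 197.96477081923896, 'cam_to_world': array([[-0.02775989,  0.97985407, -0.19777611,  0.36425046],
       [-0.99941367, -0.03117261, -0.01416246, -0.02004317],
       [-0.02004235,  0.197267  ,  0.9801449 ,  1.01106   ],
       [ 0.        ,  0.        ,  0.        ,  1.        ]])}
{'clock': 0.1, 'q': array([ 1.29683179,  0.68990918, -0.19451817,  1.56622104,  0.1572716 ,
        0.90250577, -0.21510851]), 'qd': array([-4.69840507e-05, -1.47295769e-03, -8.37560992e-04, -2.87403761e-03,
        1.41483171e-03, -8.08692471e-04,  1.05151909e-05]), 'joint_torque': array([-2.72900732e-03, -5.28495562e+01, -1.27107225e+00, -1.53836578e+01,
       -5.24543447e-02,  2.08650388e-03,  5.08073038e-05]), 'tool_pos': array([ 0.18913499, -0.59513599,  0.25668955]), 'eef_rot': array([ 9.88179575e-01,  1.53298536e-01, -1.75754216e-04, -8.09132135e-04]), 'contact_force': array([-0.65897253,  0.08101524,  0.26310221]), 'moment': array([-0.00552362,  0.02369299, -0.02427174]), 'finger_force': 0.0, 'opening': 1.0004178977923794}
{'vfov': 71.83056672015059, 'cx': 321.8803399777361, 'cy': 199.58404067797898, 'tool_from_camera': array([[-1.22022566e-05,  9.62164745e-01,  2.72468352e-01,
         7.09155546e-02],
       [ 9.99999872e-01,  1.49518326e-04, -4.83208438e-04,
         1.48405503e-03],
       [-5.05665135e-04,  2.72468311e-01, -9.62164624e-01,
        -1.27344427e-01],
       [ 0.00000000e+00,  0.00000000e+00,  0.00000000e+00,
         1.00000000e+00]])}
```

View pics/top0.png

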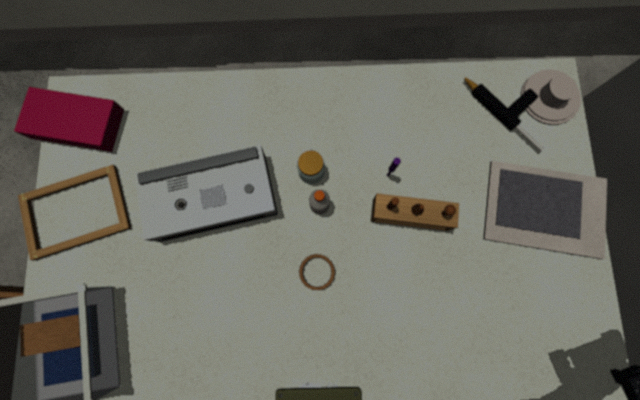

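View pics/scene0.png

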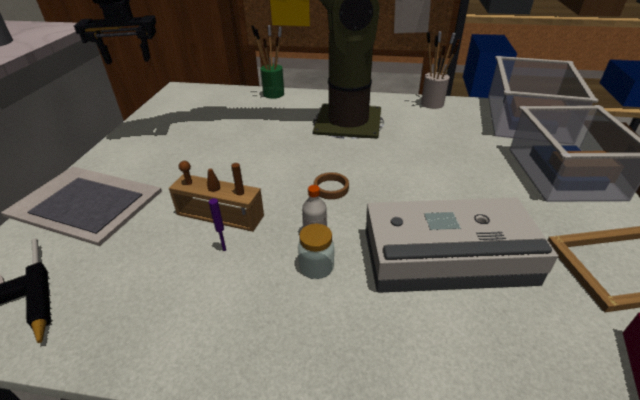

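Candidates for the stylus are four. In the scene view: the straight handle at (238,178), the cone tool at (213,180), the ball tool at (185,168), and the purple look-alike at (217,218). From the top these are (393,203), (418,209), (450,211) and (393,167). I choose the straight wooden one. The ringed hole is at top (181,204), with the vent slots behind it, and the power key is at (249,188).

```bash
python3 - <<'E'
from h import *
for n in("scene","top"):
    z=np.load(n+"0.npz"); c,f=K(n); P=cloud(z["d"],z["M"],c,f)
    print(n)
    for (u,v) in ([(238,165),(238,180),(213,172),(185,165),(482,219),(397,221),(316,237),(330,186)] if n=="scene" else [(393,203),(391,200),(418,209),(450,211),(181,204),(249,188),(311,160),(319,196),(213,197)]):
        print((u,v),P[v,u].round(3))
    # rack top & machine panel
    for nm,m in (("rack",(abs(P[...,2]-.08)<.006)&(P[...,1]>-.45)&(P[...,1]<-.1)&(P[...,0]>.2)&(P[...,0]<.7)),("panel",(abs(P[...,2]-.085)<.006)&(P[...,1]>.05)&(P[...,1]<.55)&(P[...,0]>.2)&(P[...,0]<.7))):
        k,l,s,ce=cv2.connectedComponentsWithStats(m.astype(np.uint8)); i=1+s[1:,4].argmax(); Q=P[l==i]
        print(nm,cv2.minAreaRect((Q[:,:2]*1000).astype(np.float32)),Q[:,2].mean().round(4))
    # handles above rack
    m=(P[...,2]>.095)&(P[...,2]<.2)&(P[...,1]>-.42)&(P[...,1]<-.12)&(P[...,0]>.3)&(P[...,0]<.65)
    k,l,s,ce=cv2.connectedComponentsWithStats(m.astype(np.uint8))
    for i in range(1,k):
        if s[i,4]>8: Q=P[l==i]; print("obj",ce[i].round(),s[i,4],Q.mean(0).round(3),Q.min(0).round(3),Q.max(0).round(3))
im=np.load("scene0.npz")["im"][140:260,150:290]; im2=np.load("top0.npz")["im"][140:240,130:270]; im3=np.load("top0.npz")["im"][140:240,350:490]
cv2.imwrite("pics/crop0.png",np.vstack([cv2.resize(im,(560,280)),cv2.resize(im3,(560,300),interpolation=2)]))
E
```

```text
scene
(238, 165) [ 0.526 -0.18   0.155]
(238, 180) [ 0.533 -0.183  0.121]
(213, 172) [ 0.516 -0.244  0.124]
(185, 165) [ 0.511 -0.309  0.133]
(482, 219) [0.538 0.324 0.078]
(397, 221) [0.583 0.154 0.09 ]
(316, 237) [0.649 0.005 0.09 ]
(330, 186) [ 0.364 -0.009 -0.002]
rack ((514.830322265625, -251.964599609375), (201.17140197753906, 63.9870719909668), 81.39701080322266) 0.0797
panel ((576.3001708984375, 265.009765625), (175.09091186523438, 321.6912536621094), 11.27073860168457) 0.0848
obj [185. 168.] 163 [ 0.51  -0.313  0.123] [ 0.496 -0.326  0.095] [ 0.519 -0.303  0.14 ]
obj [237. 176.] 230 [ 0.53  -0.185  0.129] [ 0.516 -0.197  0.095] [ 0.536 -0.178  0.157]
obj [211. 178.] 152 [ 0.52  -0.249  0.112] [ 0.509 -0.261  0.095] [ 0.529 -0.238  0.132]
obj [214. 208.] 190 [ 0.628 -0.199  0.119] [ 0.615 -0.21   0.095] [ 0.635 -0.192  0.137]
top
(393, 203) [ 0.52  -0.181  0.158]
(391, 200) [ 0.526 -0.177  0.158]
(418, 209) [ 0.511 -0.245  0.119]
(450, 211) [ 0.501 -0.311  0.139]
(181, 204) [0.552 0.329 0.058]
(249, 188) [0.579 0.152 0.093]
(311, 160) [ 0.646 -0.     0.089]
(319, 196) [ 0.546 -0.017  0.13 ]
(213, 197) [0.561 0.241 0.087]
rack ((516.5974731445312, -249.9991455078125), (200.27545166015625, 61.10398483276367), 81.34874725341797) 0.0803
panel ((578.75927734375, 267.0289001464844), (171.21719360351562, 321.6673278808594), 11.396467208862305) 0.0854
obj [395. 162.] 85 [ 0.622 -0.198  0.125] [ 0.616 -0.209  0.096] [ 0.633 -0.191  0.138]
obj [393. 202.] 97 [ 0.524 -0.183  0.14 ] [ 0.518 -0.193  0.095] [ 0.534 -0.177  0.158]
obj [418. 208.] 103 [ 0.514 -0.246  0.113] [ 0.504 -0.26   0.095] [ 0.529 -0.237  0.133]
obj [449. 209.] 114 [ 0.505 -0.312  0.132] [ 0.495 -0.325  0.096] [ 0.518 -0.301  0.14 ]
```

View pics/crop0.png

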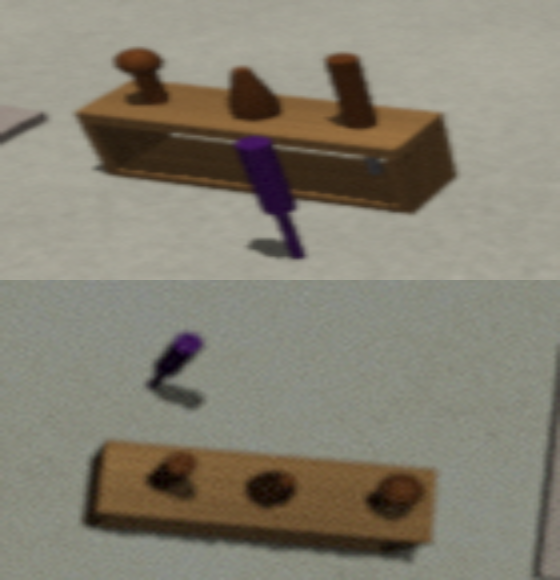

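The close crop shows the tall flat-topped straight handle at the rack's machine-side end (top (393,202), z about 0.158, as it should be). It is the stylus, and both views agree on (0.526,-0.186). Turn the gripper first.

```bash
cat >> h.py <<'E'
def to(x,y,z,ydir_deg):
    "remaining move in pendant units (full scale), tool axes, keeping tool straight down"
    T=pose(); a=np.radians(ydir_deg); Y=np.array([np.cos(a),np.sin(a),0]); Z=np.array([0,0,-1.]); X=np.cross(Y,Z)
    G=np.stack([X,Y,Z],1); d=T[:3,:3].T@(np.array([x,y,z])-T[:3,3])/.025
    w=R.from_matrix(T[:3,:3].T@G).as_rotvec()/np.pi
    print("pos",T[:3,3].round(4),"shift",d.round(2),"turn",w.round(4))
E
python3 -c "
from h import *
to(.526,-.187,.257,-8.65)"
python3 -m pendant '[[0,0,0,0,0,-0.0355],[0,0,0,0,0,-0.0355],[0,0,0,0,0,-0.0355],[0,0,0,0,0,-0.0355],[0,0,0,0,0,-0.0355]]' 1
python3 -m pendant '[[0,0,0,0,0,-0.0355],[0,0,0,0,0,-0.0355],[0,0,0,0,0,-0.0355],[0,0,0,0,0,-0.0355],[0,0,0,0,0,-0.0355]]'
python3 -c "
from h import *
to(.526,-.187,.257,-8.65)
to(.450,-.187,.257,-8.65)"
```

```text
pos [ 0.1891 -0.5951  0.2567] shift [ 17.79 -11.48   0.  ] turn [-5.00e-04 -3.00e-04 -3.54e-01]
clock: 0.52
tool_pos: [0.1892, -0.5953, 0.257]
eef_rot: [0.907, 0.422, -0.0, -0.0]
contact_force: [0.2, 0.1, -0.3]
opening: 0.999
finger_force: 0.0
clock: 0.93
tool_pos: [0.1891, -0.5954, 0.257]
eef_rot: [0.756, 0.655, 0.0, -0.0]
contact_force: [0.2, -0.6, 0.6]
opening: 0.998
finger_force: 0.0
pos [ 0.1891 -0.5954  0.257 ] shift [1.808e+01 1.102e+01 1.000e-02] turn [-0.0002 -0.0003  0.0027]
pos [ 0.1891 -0.5954  0.257 ] shift [1.765e+01 8.010e+00 1.000e-02] turn [-0.0002 -0.0003  0.0027]
```

```bash

python3 -m pendant '[[0.9,0.55,0,0,0,0],[0.9,0.55,0,0,0,0],[0.9,0.55,0,0,0,0],[0.9,0.55,0,0,0,0],[0.9,0.55,0,0,0,0]]' >/dev/null
python3 -m pendant '[[0.9,0.55,0,0,0,0],[0.9,0.55,0,0,0,0],[0.9,0.55,0,0,0,0],[0.9,0.55,0,0,0,0],[0.9,0.55,0,0,0,0]]' >/dev/null
python3 -m pendant '[[0.9,0.55,0,0,0,0],[0.9,0.55,0,0,0,0],[0.9,0.55,0,0,0,0],[0.9,0.55,0,0,0,0],[0.9,0.55,0,0,0,0]]'
python3 -m pendant '[[0.9,0.55,0,0,0,0],[0.9,0.55,0,0,0,0],[0.5,0.3,0,0,0,0],[0,0,0,0,0,0],[0,0,0,0,0,0]]'
python3 - <<'E'
from h import *
to(.526,-.187,.257,-8.65)
im,d,M,c,f=snap("wrist"); cv2.imwrite("pics/w1.png",im); np.savez("w1.npz",im=im,d=d,M=M)
P=cloud(d,M,c,f)
m=(P[...,2]>.095)&(P[...,2]<.2)&(P[...,1]>-.42)&(P[...,1]<-.12)&(P[...,0]>.3)&(P[...,0]<.65)
k,l,s,ce=cv2.connectedComponentsWithStats(m.astype(np.uint8))
for i in range(1,k):
    if s[i,4]>100:
        Q=P[l==i]; t=Q[Q[:,2]>Q[:,2].max()-.005]
        print("obj",ce[i].round(),s[i,4],Q.min(0).round(3),Q.max(0).round(3),"top",t.mean(0).round(4),np.ptp(t,axis=0).round(3))
E
```

```text
clock: 2.18
tool_pos: [0.4435, -0.2911, 0.2571]
eef_rot: [0.757, 0.653, -0.0, -0.0]
contact_force: [-0.6, -0.9, 0.3]
opening: 0.999
finger_force: 0.0
clock: 2.6
tool_pos: [0.486, -0.2401, 0.2571]
eef_rot: [0.757, 0.654, -0.0, -0.0]
contact_force: [0.2, -0.7, -1.4]
opening: 1.005
finger_force: 0.0
pos [ 0.486  -0.2401  0.2571] shift [2.33 1.27 0.  ] turn [-0.0003  0.0001  0.0016]
obj [357. 135.] 480 [ 0.517 -0.196  0.096] [ 0.535 -0.179  0.157] top [ 0.5259 -0.1877  0.155 ] [0.017 0.017 0.005]
obj [461. 134.] 671 [ 0.615 -0.21   0.095] [ 0.633 -0.193  0.137] top [ 0.6242 -0.2018  0.1349] [0.018 0.017 0.005]
obj [350. 195.] 469 [ 0.503 -0.262  0.095] [ 0.529 -0.239  0.132] top [ 0.5158 -0.2512  0.1297] [0.011 0.01  0.005]
obj [350. 261.] 569 [ 0.493 -0.327  0.095] [ 0.519 -0.303  0.14 ] top [ 0.506  -0.3149  0.1373] [0.018 0.019 0.005]
```

View pics/w1.png

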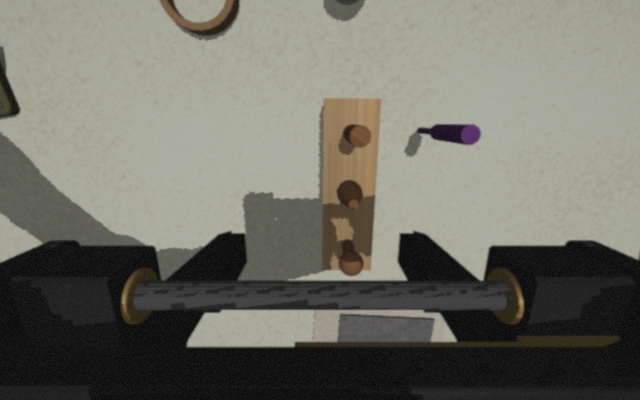

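The wrist view shows the stylus top at (358,135), the cone tool at (350,194), the ball at (350,262) and the purple look-alike at (460,133). The wrist measurement gives (0.526,-0.188), top 0.157, which agrees with the fixed cameras. Move over it, go down and grip.

```bash

python3 -m pendant '[[0.76,0.42,0,0,0,0],[0.76,0.42,0,0,0,0],[0.76,0.42,0,0,0,0],[0,0,0,0,0,0.0016],[0,0,0,0,0,0]]' 
python3 -c "
from h import *
to(.526,-.1875,.126,-8.65)"
```

```text
clock: 3.07
tool_pos: [0.5251, -0.1894, 0.2572]
eef_rot: [0.759, 0.651, -0.0, -0.0]
contact_force: [-1.0, -0.3, -0.1]
opening: 0.999
finger_force: 0.0
pos [ 0.5251 -0.1894  0.2572] shift [0.09 0.03 5.25] turn [-0.0002  0.0002 -0.0007]
```

```bash

python3 -m pendant '[[0.09,0.03,0.8,0,0,0],[0,0,0.9,0,0,0],[0,0,0.9,0,0,0],[0,0,0.9,0,0,0],[0,0,0.8,0,0,0]]' 
python3 -m pendant '[[0,0,0.5,0,0,0],[0,0,0.45,0,0,0],[0,0,0,0,0,0],[0,0,0,0,0,0]]' 
python3 -m pendant '[[0,0,0,0,0,0],[0,0,0,0,0,0],[0,0,0,0,0,0],[0,0,0,0,0,0],[0,0,0,0,0,0]]' -1 30
python3 -m pendant '[[0,0,0,0,0,0],[0,0,0,0,0,0],[0,0,0,0,0,0],[0,0,0,0,0,0],[0,0,0,0,0,0]]'
```

```text
clock: 3.48
tool_pos: [0.5247, -0.1896, 0.1485]
eef_rot: [0.76, 0.65, -0.001, -0.0]
contact_force: [0.0, -0.9, -0.3]
opening: 0.999
finger_force: 0.0
clock: 3.82
tool_pos: [0.5259, -0.1879, 0.126]
eef_rot: [0.76, 0.65, -0.001, -0.0]
contact_force: [0.3, -0.1, 0.5]
opening: 0.998
finger_force: 0.0
clock: 4.23
tool_pos: [0.527, -0.1867, 0.1266]
eef_rot: [0.759, 0.651, 0.0, 0.0]
contact_force: [-0.5, -0.2, -0.4]
opening: 0.647
finger_force: 0.0
clock: 4.65
tool_pos: [0.5268, -0.1866, 0.1261]
eef_rot: [0.759, 0.651, -0.0, 0.0]
contact_force: [0.5, 0.2, 0.5]
opening: 0.267
finger_force: 0.0
```

```bash

python3 -m pendant '[[0,0,0,0,0,0],[0,0,0,0,0,0],[0,0,0,0,0,0],[0,0,0,0,0,0],[0,0,0,0,0,0]]' 
python3 -m pendant '[[0,0,-0.2,0,0,0],[0,0,-0.6,0,0,0],[0,0,-0.8,0,0,0],[0,0,-0.8,0,0,0],[0,0,-0.8,0,0,0]]'
python3 -m pendant '[[0,0,-0.8,0,0,0],[0,0,-0.8,0,0,0],[0,0,-0.4,0,0,0],[0,0,0,0,0,0],[0,0,0,0,0,0]]'
python3 -c "
from h import *
to(.526,-.1875,.126,-8.65)
c,f=K('top')
im,d,M,c,f=snap('top'); P=cloud(d,M,c,f)
m=(abs(P[...,2]-.085)<.006)&(P[...,1]>.05)&(P[...,1]<.55)&(P[...,0]>.4)&(P[...,0]<.7)
k,l,s,ce=cv2.connectedComponentsWithStats(m.astype(np.uint8)); i=1+s[1:,4].argmax(); Q=P[l==i]
r_=cv2.minAreaRect((Q[:,:2]*1000).astype(np.float32)); print(r_)
im2,d2,M2,c2,f2=snap('scene')
cv2.imwrite('pics/lift.png',np.hstack([cv2.resize(im2[80:240,120:320],(400,320)),cv2.resize(im[160:240,130:230],(400,320),interpolation=2)]))
"
```

```text
clock: 5.07
tool_pos: [0.5267, -0.1866, 0.1261]
eef_rot: [0.759, 0.651, -0.0, -0.0]
contact_force: [0.3, 0.4, -0.6]
opening: 0.194
finger_force: 30.0
clock: 5.48
tool_pos: [0.5266, -0.1865, 0.2073]
eef_rot: [0.759, 0.651, -0.0, -0.0]
contact_force: [-0.0, 0.2, -0.1]
opening: 0.199
finger_force: 30.0
clock: 5.9
tool_pos: [0.5267, -0.1867, 0.2562]
eef_rot: [0.759, 0.651, 0.0, 0.0]
contact_force: [-0.3, -1.1, -1.0]
opening: 0.198
finger_force: 30.0
pos [ 0.5267 -0.1867  0.2562] shift [-0.03 -0.02  5.21] turn [ 0.0001  0.0001 -0.0006]
((578.882080078125, 266.9769287109375), (171.20875549316406, 321.54632568359375), 11.404617309570312)
```

View pics/lift.png

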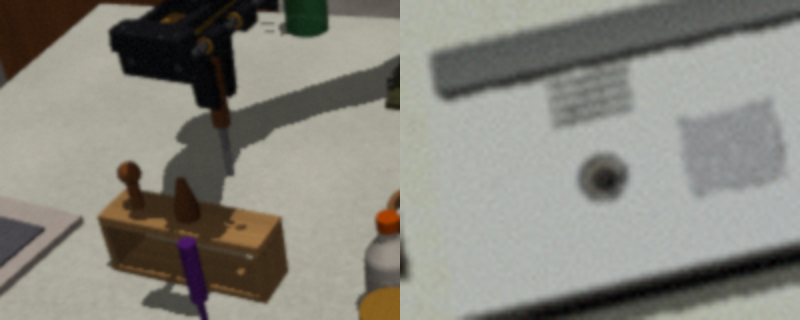

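The left crop shows the stylus hanging upright in the fingers, with the ball and cone tools still in the rack. The right crop shows the ringed hole at top pixel (181,204.5), with the vent slots behind it. Measure the hole three ways, and move most of the way so the wrist camera can look.

```bash
cat >> h.py <<'E'
def ray(u,v,M,c,f,z):
    d=M[:3,:3]@np.array([(u-c["cx"])/f,-(v-c["cy"])/f,-1]); o=M[:3,3]; return (o+d*(z-o[2])/d[2]).round(4)
E
python3 -c "
from h import *
for n,u,v in (('top',181.2,204.5),('scene',482,219),('top',249,188)):
    c,f=K(n); print(n,ray(u,v,np.array(c['cam_to_world']),c,f,.085))
to(.535,.22,.28,-8.65)"
```

```text
top [0.5452 0.3186 0.085 ]
scene [0.5466 0.3212 0.085 ]
top [0.5811 0.1533 0.085 ]
pos [ 0.5259 -0.1866  0.255 ] shift [16.13 -2.12 -1.  ] turn [-0.0007  0.     -0.0005]
```

```bash

python3 -m pendant '[[0.4,0,-0.5,0,0,0],[0.8,-0.1,-0.5,0,0,0],[0.9,-0.1,0,0,0,0],[0.9,-0.1,0,0,0,0],[0.9,-0.1,0,0,0,0]]' >/dev/null
python3 -m pendant '[[0.9,-0.1,0,0,0,0],[0.9,-0.1,0,0,0,0],[0.9,-0.1,0,0,0,0],[0.9,-0.1,0,0,0,0],[0.9,-0.1,0,0,0,0]]'
python3 -m pendant '[[0.9,-0.1,0,0,0,0],[0.9,-0.1,0,0,0,0],[0.9,-0.2,0,0,0,0],[0.9,-0.2,0,0,0,0],[0.9,-0.2,0,0,0,0]]'
python3 -m pendant '[[0.9,-0.2,0,0,0,0],[0.8,-0.2,0,0,0,0],[0.4,-0.1,0,0,0,0],[0,0,0,0,0,0],[0,0,0,0,0,0]]'
python3 - <<'E'
from h import *
to(.535,.22,.28,-8.65)
im,d,M,c,f=snap("wrist"); cv2.imwrite("pics/w2.png",im); np.savez("w2.npz",im=im,d=d,M=M)
p=np.linalg.inv(M)@np.array([.546,.3205,.085,1]); print("expect hole px",c["cx"]-p[0]/p[2]*f,c["cy"]+p[1]/p[2]*f)
E
```

```text
clock: 6.83
tool_pos: [0.5357, 0.0253, 0.2797]
eef_rot: [0.759, 0.651, -0.001, -0.001]
contact_force: [1.0, -0.0, -0.6]
opening: 0.198
finger_force: 30.0
clock: 7.25
tool_pos: [0.533, 0.1394, 0.2796]
eef_rot: [0.759, 0.651, -0.001, -0.001]
contact_force: [-0.4, 0.1, -0.9]
opening: 0.197
finger_force: 30.0
clock: 7.67
tool_pos: [0.5292, 0.1916, 0.2803]
eef_rot: [0.759, 0.651, -0.001, 0.0]
contact_force: [0.4, -0.9, -0.5]
opening: 0.194
finger_force: 30.0
pos [0.5292 0.1916 0.2803] shift [1.16 0.06 0.01] turn [-0.0004  0.0006 -0.0004]
expect hole px 317.8929118783897 61.40233515907585
```

View pics/w2.png

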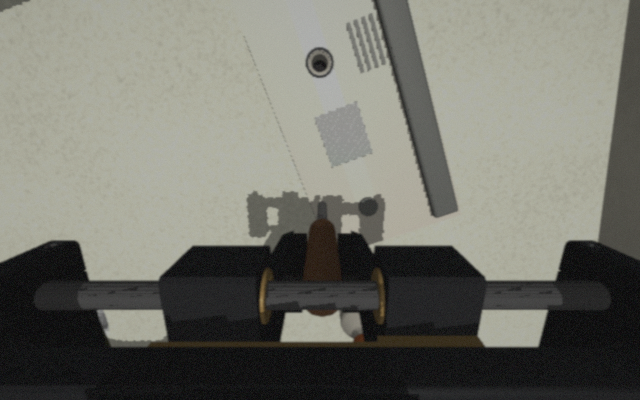

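The wrist view shows the ringed hole at (320,62), against an expected (318,61), with the vent slots to its upper right. The power key is at (368,206) and the stylus tip at about (322,202). Check the tip's projection against the hole.

```bash
python3 - <<'E'
from h import *
z=np.load("w2.npz"); c,f=K("wrist"); M=z["M"]; im=z["im"]
T=np.array(c["tool_from_camera"])
p=np.linalg.inv(T)@np.array([0,0,.106,1]); print("tip px",c["cx"]-p[0]/p[2]*f,c["cy"]+p[1]/p[2]*f)
print(ray(320,62,M,c,f,.085))
print("depths",z["d"][40:85:4,320].round(3)); P=cloud(z["d"],M,c,f); print(P[62,300],P[40,320])
sub=im[38:86,296:344].astype(int).sum(2); 
cir=cv2.HoughCircles(cv2.resize(im[32:92,290:350],None,fx=4,fy=4,interpolation=2)[...,1],3,1.5,100,param1=100,param2=0.5,minRadius=20,maxRadius=70); print(cir, None if cir is None else cir[0,0,:2]/4+[290,32])
cv2.imwrite("pics/w2c.png",cv2.resize(im[20:240,240:400],(480,600)[::1],interpolation=2)[:600])
E
```

```text
tip px 320.1630341555037 202.74965757462346
[0.5481 0.3196 0.085 ]
depths [0.288 0.289 0.289 0.293 0.306 0.321 0.32  0.322 0.299 0.297 0.299 0.299]
[0.52715159 0.32261019 0.08607302] [0.55135023 0.34036983 0.08440348]
[[[117.75 126.75  55.4 ]
  [218.25 137.25  69.05]
  [ 23.25 189.75  69.05]
  [119.25 227.25  69.05]
  [177.75   8.25  69.05]
  [ 47.25  20.25  65.75]]] [319.4375  63.6875]
```

View pics/w2c.png

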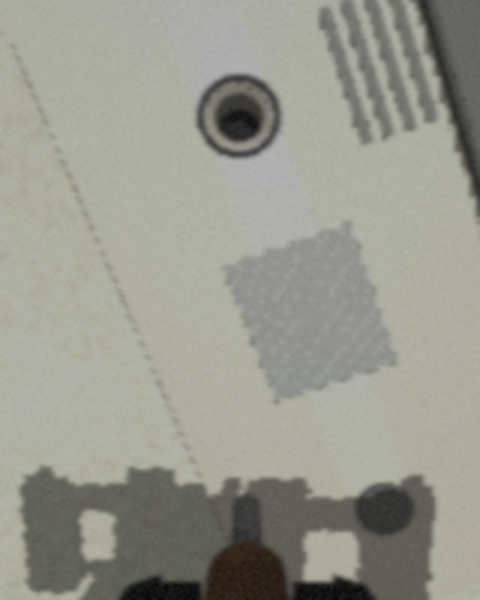

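The hole centre refines to (319.7,62.5) and the tip is about 2 px right of its nominal pixel. The three hole estimates agree within 2 mm, so I aim the TCP at (0.5463,0.3198).

```bash
python3 -c "
from h import *
to(.5463,.3198,.215,-8.65)"
```

```text
pos [0.5295 0.1906 0.2804] shift [ 5.22 -0.13  2.6 ] turn [-0.0002  0.0007 -0.001 ]
```

```bash

python3 -m pendant '[[0.8,0,0,0,0,0],[0.9,-0.05,0,0,0,0],[0.9,-0.05,0,0,0,0],[0.9,-0.03,0,0,0,0],[0.9,0,0,0,0,0]]' 
python3 -m pendant '[[0.6,0,0.4,0,0,0],[0.2,0,0.8,0,0,0],[0,0,0.8,0,0,0],[0,0,0.6,0,0,0],[0,0,0,0,0,0]]'
python3 -m pendant '[[0,0,0,0,0,0],[0,0,0,0,0,0]]'
python3 - <<'E'
from h import *
to(.5463,.3198,.205,-8.65)
im,d,M,c,f=snap("wrist"); np.savez("w3.npz",im=im,d=d,M=M)
T=np.array(c["tool_from_camera"])
p=np.linalg.inv(T)@np.array([0,0,.106,1]); print("tip px",c["cx"]-p[0]/p[2]*f,c["cy"]+p[1]/p[2]*f)
for h in ((.5463,.3198),(.548,.319)):
    p=np.linalg.inv(M)@np.array([*h,.085,1]); print("expect hole px",c["cx"]-p[0]/p[2]*f,c["cy"]+p[1]/p[2]*f)
cv2.imwrite("pics/w3c.png",cv2.resize(im[140:260,240:400],(640,480),interpolation=2))
E
```

```text
clock: 8.13
tool_pos: [0.5439, 0.3, 0.2808]
eef_rot: [0.76, 0.65, -0.001, 0.001]
contact_force: [-0.2, 0.2, -0.0]
opening: 0.194
finger_force: 30.0
clock: 8.55
tool_pos: [0.5449, 0.3178, 0.2118]
eef_rot: [0.76, 0.65, -0.004, 0.0]
contact_force: [0.1, -0.9, -0.5]
opening: 0.191
finger_force: 30.0
clock: 8.72
tool_pos: [0.5468, 0.3207, 0.2166]
eef_rot: [0.759, 0.651, 0.0, 0.0]
contact_force: [-0.3, -1.3, -0.2]
opening: 0.196
finger_force: 30.0
pos [0.5468 0.3207 0.2166] shift [-0.04 -0.02  0.47] turn [ 0.0003 -0.     -0.001 ]
tip px 320.16293170597027 202.74962284589782
expect hole px 319.8045383255439 196.2090402033059
expect hole px 321.66018419887087 196.7343666172158
```

View pics/w3c.png

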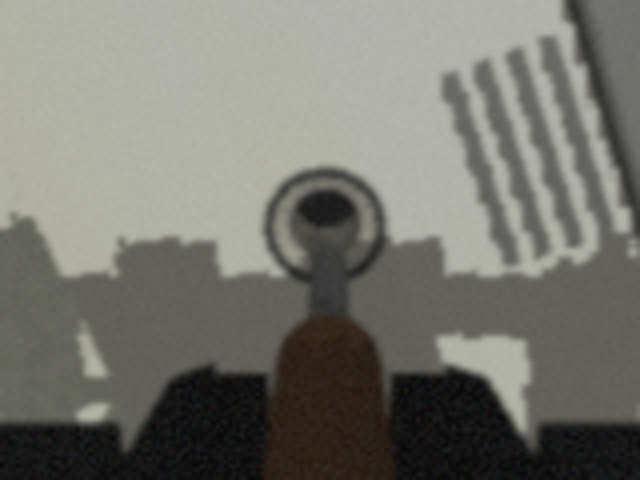

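In the close crop the ring centre is at (321,196) and the tip at (322,~201), as predicted, so they line up within 1 mm. Insert.

```bash

python3 -m pendant '[[-0.03,-0.02,0.4,0,0,0],[0,0,0.4,0,0,0],[0,0,0.4,0,0,0],[0,0,0.2,0,0,0],[0,0,0,0,0,0]]' 
python3 -m pendant '[[0,0,0.2,0,0,0],[0,0,0.2,0,0,0],[0,0,0,0,0,0],[0,0,0,0,0,0]]'
```

```text
clock: 9.18
tool_pos: [0.5445, 0.32, 0.1792]
eef_rot: [0.759, 0.651, -0.002, -0.0]
contact_force: [0.9, -0.1, -0.1]
opening: 0.195
finger_force: 30.0
clock: 9.52
tool_pos: [0.5454, 0.3207, 0.1709]
eef_rot: [0.759, 0.651, -0.0, 0.0]
contact_force: [0.6, -0.4, -1.2]
opening: 0.194
finger_force: 30.0
```

```bash

python3 -m pendant '[[0,0.03,0.15,0,0,0],[0,0,0.15,0,0,0],[0,0,0,0,0,0],[0,0,0,0,0,0]]' 
python3 -m pendant '[[0,0,0.08,0,0,0],[0,0,0.08,0,0,0],[0,0,0,0,0,0],[0,0,0,0,0,0],[0,0,0,0,0,0]]' 
python3 -m pendant '[[0,0,0.04,0,0,0],[0,0,0.04,0,0,0],[0,0,0,0,0,0],[0,0,0,0,0,0],[0,0,0,0,0,0]]'
```

```text
clock: 9.85
tool_pos: [0.546, 0.3205, 0.1634]
eef_rot: [0.759, 0.651, -0.0, 0.0]
contact_force: [-1.0, -0.4, -0.4]
opening: 0.197
finger_force: 30.0
clock: 10.27
tool_pos: [0.5463, 0.3208, 0.1599]
eef_rot: [0.759, 0.651, 0.0, 0.0]
contact_force: [0.9, 0.2, 0.8]
opening: 0.189
finger_force: 30.0
clock: 10.68
tool_pos: [0.5463, 0.3208, 0.1578]
eef_rot: [0.759, 0.651, 0.0, 0.0]
contact_force: [1.1, 0.0, 2.5]
opening: 0.199
finger_force: 30.0
```

```bash

python3 -m pendant '[[0,0,0.06,0,0,0],[0,0,0.06,0,0,0],[0,0,0.05,0,0,0],[0,0,0,0,0,0],[0,0,0,0,0,0]]' 
python3 -m pendant '[[0,0,0.02,0,0,0],[0,0,0.02,0,0,0],[0,0,0,0,0,0],[0,0,0,0,0,0],[0,0,0,0,0,0]]'
python3 - <<'E'
from h import *
F=[r.get_state()["contact_force"]]
for i in range(6): optics.snapshot("wrist"); F.append(r.get_state()["contact_force"])
print(np.mean(F,0), np.array(F)[:,2]); to(.5463,.32,.153,-8.65)
E
```

```text
clock: 11.1
tool_pos: [0.5464, 0.3208, 0.1536]
eef_rot: [0.759, 0.651, 0.0, 0.0]
contact_force: [0.5, 1.3, 5.7]
opening: 0.191
finger_force: 30.0
clock: 11.52
tool_pos: [0.5464, 0.3209, 0.153]
eef_rot: [0.759, 0.651, 0.0, 0.0]
contact_force: [-0.3, -0.6, 7.6]
opening: 0.195
finger_force: 30.0
[ 0.03193304 -0.48681047  7.26892367] [7.6447995  7.8603992  6.53684864 7.49194054 7.71145968 6.99084192
 6.6461762 ]
pos [0.5464 0.3208 0.153 ] shift [-0.03 -0.    0.  ] turn [ 0.0002 -0.0002 -0.0006]
```

The push averages 7.3 N, above the 6 N full-down force, with the tip about 38 mm below the panel. The button is bottomed without being forced and the grip is steady at 30 N, so I hand it in.

```bash
python3 -c "
from h import *
print(r.finish_job())"
```

```text
the job is handed in; nothing more can be done
None
```

The job is handed in with the stylus still gripped at 30 N and holding the reset button about fully down with roughly 7 N; the hand-in did not report a verdict.

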